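# Pack the tin toy kit into its pine parts box

## Task

Pack the toy's four parts into the open pine box, each in its own place: the round base plate in the round pocket, the oblong flag in the long pocket, the clockwork motor in the short rectangular pocket, and the wheel over the steel post. Every part must end lying flat at the bottom of its place, the wheel flat on its block, all let go of. The square plate and the three-cornered pennant belong to another toy: leave them where they lie.

Things in the scene. Friction and masses are not known exactly. Their poses are not given: they have to be found in the camera images.
- base_plate: The round steel toy base plate: disc 50 mm across and 6 mm thick, with a round upright boss in the middle, 20 mm across, its top 20 mm above the underside. Origin: centre of the underside, z up. Lies flat on the table.
- oblong_flag: Crimson four-cornered (oblong) tin flag on a steel stem, lying flat; outline 70 (x) x 32 (y) mm, origin: outline's centre, underside, z up. A square steel foot, 24 (x) x 14 (y) x 16 mm high, is centred at x -23, y -9: grip it across y. Stem, 6 mm thick, runs on to x +35 at y -9; the sheet, 38 (x) x 25 (y) x 3 mm, lies on its +y side, x -3 to +35.
- motor: The toy's clockwork motor: a plain steel case 38 (x) x 26 (y) x 24 mm high with small brass gears on its top (highest point 32 mm). Origin: centre of the underside, z up. Grip it across y (26 mm).
- wheel: A toy wheel lying flat: black rubber tyre 44 mm across and 16 mm thick on a steel rim with an open bore 26 mm across. Origin: centre of the underside, z up.
- square_plate: Look-alike, to be left: a square steel plate 46 x 46 x 6 mm with the same boss (20 mm across, top at 20 mm) as the round base plate. Origin: centre of the underside.
- pennant_flag: Look-alike, to be left: crimson three-cornered tin pennant on a like steel stem, lying flat; outline 70 (x) x 32 (y) mm, origin: outline's centre, underside, z up. A square steel foot, 24 (x) x 14 (y) x 16 mm high, is centred at x -23, y -9: grip it across y. Stem, 6 mm thick, runs on to x +35 at y -9; the triangular sheet, 28 mm along the stem, points to +y.
- round_pocket: A pine block 96 (x) x 76 (y) x 20 mm, one of four fixed in a row in the open box, order varies; origin: centre of its underside, 6 mm above the table, z up. In its top a round, dark-felted pocket 66 mm across, 10 mm deep, centred (floor 10 mm above the origin). Box walls rise 4 mm above the block tops.
- long_pocket: A pine block 96 (x) x 76 (y) x 20 mm, one of four fixed in a row in the open box, order varies; origin: centre of its underside, 6 mm above the table, z up. In its top a long rectangular, dark-felted pocket 86 (x) x 48 (y) mm, 10 mm deep, centred (floor 10 mm above the origin). Box walls rise 4 mm above the block tops.
- short_pocket: A pine block 96 (x) x 76 (y) x 20 mm, one of four fixed in a row in the open box, order varies; origin: centre of its underside, 6 mm above the table, z up. In its top a short rectangular, dark-felted pocket 54 (x) x 42 (y) mm, 10 mm deep, centred (floor 10 mm above the origin). Box walls rise 4 mm above the block tops.
- post_block: A pine block 96 (x) x 76 (y) x 20 mm, one of four fixed in a row in the open box, order varies; origin: centre of its underside, 6 mm above the table, z up. No pocket: an upright dark steel post, 10 mm thick, stands 18 mm high in the middle of its top. Box walls rise 4 mm above the block tops.
There are look-alikes about, which are no part of the job. What is shaped like the wheel but blue is not meant.

How it is judged:
At the end, for the whole second after the job is handed in: Plate in round pocket, wheel round post (each within 11.5 mm of the block's centre), oblong flag in long pocket, motor in short pocket (15 mm); each level to 0.12 rad, seated within 4 mm, released, at rest; square plate and pennant within 30 mm of their starts (horizontal distance between base_plate and round_pocket below 0.0115 m and z of base_plate in the frame of round_pocket between 0.006 and 0.014 m and angle between each of base_plate, oblong_flag, motor, wheel's own z axis and vertical below 0.12 rad and linear speed of each of base_plate, oblong_flag, motor, wheel below 0.02 m/s and angular speed of each of base_plate, oblong_flag, motor, wheel below 0.2 rad/s and contact force between each of base_plate, oblong_flag, motor, wheel and the fingers below 0.1 N and horizontal distance between oblong_flag and long_pocket below 0.015 m and z of oblong_flag in the frame of long_pocket between 0.006 and 0.014 m and horizontal distance between motor and short_pocket below 0.015 m and z of motor in the frame of short_pocket between 0.006 and 0.014 m and horizontal distance between wheel and post_block below 0.0115 m and z of wheel in the frame of post_block between 0.016 and 0.024 m and distance of each of square_plate, pennant_flag from where it was at the start of the episode below 0.03 m); the robot touches nothing.
It fails at once if the square plate is carried off or pushed away (moved more than 30 mm) (distance of square_plate from where it was at the start of the episode above 0.03 m).
It fails at once if the pennant flag is carried off or pushed away (moved more than 30 mm) (distance of pennant_flag from where it was at the start of the episode above 0.03 m).
It also fails if it takes over 93 s, if anything falls off the work surface, if the arm or the gripper's body presses on something with over 40 N, if the wrist force passes 120 N, or if a joint passes its speed limit or range.

## Robot

A 6-joint arm with a two-finger parallel gripper is mounted at the origin on the work surface. World frame = base frame: x ahead of the robot, y to its left, z up, the work surface at z = 0. Lengths are in m, angles in rad, forces in N, time in s.
With the tool pointing down it reaches from about 0.375 to 0.825 m from the base axis. Payload 5.5 kg.
Tool frame: the origin (TCP) lies midway between the tips of the shut fingers; the grasp point (between the pads) lies 19 mm behind it (hold_point_z is the distance from the TCP to the grasp point, in m); z points along the fingers, y is the line along which they close (so a half turn about z gives the same grasp; the last joint's range is limited). The gripper opens to 85 mm and grips with 20 to 120 N. Pads are 22 mm wide; open, the fingers measure 114 mm over their backs; the gripper's body (76 mm by 85 mm) begins 54 mm behind the grasp point. The pads swing forward as they close: fully open they stand 13 mm farther back than shut.
Start: joints at [-1.175, 0.314, -0.047, 1.21, 0, 1.571], TCP at [0.231, -0.554, 0.231] pointing down, gripper open.
Joint ranges: [-2.67, 2.67], [-0.69, 1.73], [-1.03, 1.25], [-2.08, 2.16], [-1.42, 1.45], [-3.14, 3.14]. Speed limits (rad/s): [2.39, 2.39, 3.01, 3.14, 3.14, 3.14].

## Interface

Orientations are given as a rotation vector (axis times angle).
In Python, from bench import state, capture, camera_info, job_done, hold_point_z gives the robot as it stands.
- The arm moves only by the tool arm_command, never from a script. Its argument "moves" is a list of rows, each a list of 2 entries, a list of its own where there are three numbers: the shift along the world's x, y, z in m, then the turn, a rotation vector about the world's x, y, z in rad. In form: [[[x, y, z], [ax, ay, az]], ...]. A call has 1 to 5 rows; each row shifts and turns the commanded pose from where the row before left it; what a row does not reach is not made up. A row lasts 1/12 s, in which the tool goes at most 41.7 mm and 7.16 degrees, less where a joint would pass 70% of its speed; a pose out of reach is approached as far as the arm can. A call with a gripper value outside its range is refused whole. "claw" is the finger opening in m, from 0 to 0.0854, set as the call begins (left out, the last holds). The fingers move at their own pace and stop on an object; "squeeze" is the grip in N (left out, the last holds). Time passes only in rows, so rows that do not move let the fingers close. It gives the time, the measured TCP pose, the force, the opening and the grip force at its end, in the units of the state.
- state(): the state, without advancing time (a new reading comes with each control period).
- capture(name): name is "side" or "top"; returns the picture (400x640x3 uint8, red, green, blue); there is no depth.
- camera_info(name): a dict with "fx", "fy", "cx", "cy" (pixels), "eye" and "rotation" of the camera in the world. Camera axes: x right, y down, z forward; pixel columns grow to the right and rows downward; lengths in m; the calibration is good to about 2 mm. A picture is of the moment at which its call begins. camera_info takes no time and is no camera call.
- job_done(): hands the job in; it is judged then, once.
The state is a dict: "clock": time; "q": joint angles; "qvel": joint speeds; "effort": joint torques, N m; "eef_pos": TCP position; "tool_rot": TCP orientation; "wrist_force": force on the tool from outside, world axes, zero at the start; "wrist_torque": the same for the moment, N m; "width": finger opening in m; "grip_force": force on a finger pad.
Only numpy, scipy, OpenCV 4.12 (cv2) and the standard library are available. Lean on these libraries where they do the work, as an engineer would, in place of code of your own. Each camera call takes 0.05 s, during which the arm holds its last target. There are 200 camera calls.

## Working session

There is one attempt and no reset: what is moved stays moved. The work goes in short steps, Python scripts to look and compute and a tool call to move; the robot and the scene stay as the last step left them, time stands still between calls to the robot, and variables do not carry over. Pictures are saved under pics/ and viewed, at most 14 in all, crops included, and the job is handed in when it is done.

Besides the shell and the picture viewer there is one more tool, called after "Call:" in YAML: its name, and indented under it one key for each argument. arm_command: Moves the arm, as the interface text tells. Its arguments: {"type":"object","properties":{"moves":{"type":"array"},"claw":{"type":"number"},"squeeze":{"type":"number"}},"required":["moves"]}

```bash
mkdir -p pics; ls
python3 - <<'E'
from bench import *
import cv2
print(state(), hold_point_z)
for n in("top","side"):
    print(n,camera_info(n)); cv2.imwrite(f"pics/{n}0.png",capture(n)[:,:,::-1])
E
```

```text
pics
{'clock': 0.0, 'q': array([-1.17501131e+00,  3.14204846e-01, -4.80869229e-02,  1.21020047e+00,
       -2.15964421e-05,  1.57079434e+00]), 'qvel': array([ 0.00046304,  0.00025158, -0.00078066, -0.00157873,  0.0003637 ,
       -0.00063217]), 'effort': array([ 2.03192198e-03, -5.39594185e+01,  3.39747262e+01,  1.91375997e-02,
        1.32213813e-04, -5.86529438e-06]), 'eef_pos': array([ 0.23108824, -0.55308138,  0.23044382]), 'tool_rot': array([-3.07865162e+00, -6.17324823e-01,  5.56704540e-04]), 'wrist_force': array([ 0.66723512, -0.30326221,  0.11698324]), 'wrist_torque': array([-0.02536981, -0.00880521, -0.01765616]), 'grip_force': 0.0, 'width': 0.08559165264639923} 0.0187
top {'fx': 505.3222188942002, 'fy': 505.3222188942002, 'cx': 324.23056798983237, 'cy': 200.61436435005356, 'eye': array([ 0.3455893 , -0.01620674,  1.06920593]), 'rotation': array([-2.12208177,  2.11346464, -0.16235775])}
side {'fx': 375.04881233214434, 'fy': 375.04881233214434, 'cx': 320.4201891315409, 'cy': 196.61118742499497, 'eye': array([0.39913001, 0.65303997, 0.7737855 ]), 'rotation': array([-0.30799322,  2.85318934, -1.09312491])}
```

View pics/top0.png

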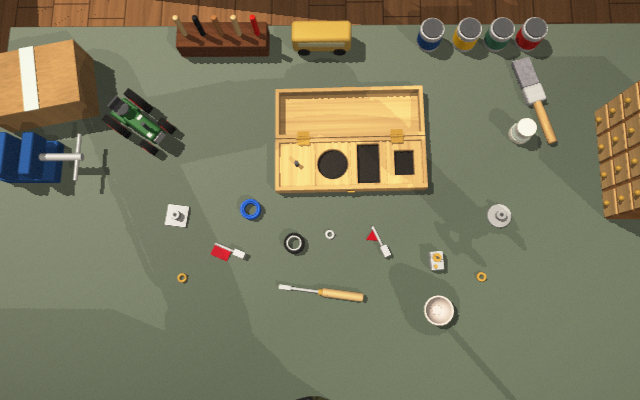

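View pics/side0.png

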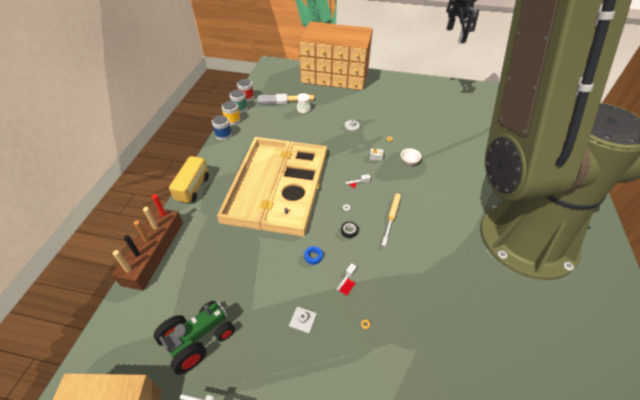

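```bash
python3 - <<'E'
import cv2
a=cv2.imread("pics/top0.png")[135:330,155:530]; cv2.imwrite("pics/topc.png",cv2.resize(a,None,fx=2.1,fy=2.1,interpolation=cv2.INTER_CUBIC))
a=cv2.imread("pics/side0.png")[85:345,210:430]; cv2.imwrite("pics/sidec.png",cv2.resize(a,None,fx=2.3,fy=2.3,interpolation=cv2.INTER_CUBIC))
E
cat > h.py <<'E'
import numpy as np, cv2
from scipy.spatial.transform import Rotation as R
from bench import *
def ray(n,u,v):
    c=camera_info(n); d=R.from_rotvec(c["rotation"]).as_matrix()@np.array([(u-c["cx"])/c["fx"],(v-c["cy"])/c["fy"],1]); return np.array(c["eye"]),d
def atz(n,u,v,z):
    e,d=ray(n,u,v); return e+d*(z-e[2])/d[2]
def proj(n,p):
    c=camera_info(n); q=R.from_rotvec(c["rotation"]).as_matrix().T@(np.array(p)-c["eye"]); return np.array([c["fx"]*q[0]/q[2]+c["cx"],c["fy"]*q[1]/q[2]+c["cy"]])
def tri(t,s):
    (e1,d1),(e2,d2)=ray("top",*t),ray("side",*s)
    k=np.linalg.lstsq(np.c_[d1,-d2],e2-e1,rcond=None)[0]; a,b=e1+k[0]*d1,e2+k[1]*d2
    return (a+b)/2,np.linalg.norm(a-b)
E
```

```text
(no output)
```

View pics/topc.png

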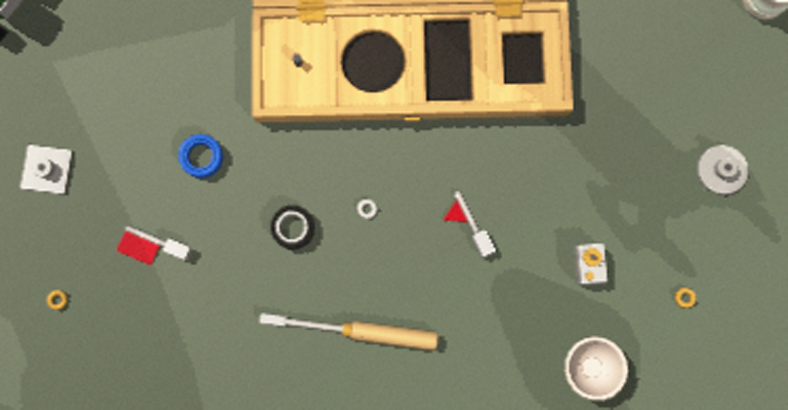

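View pics/sidec.png

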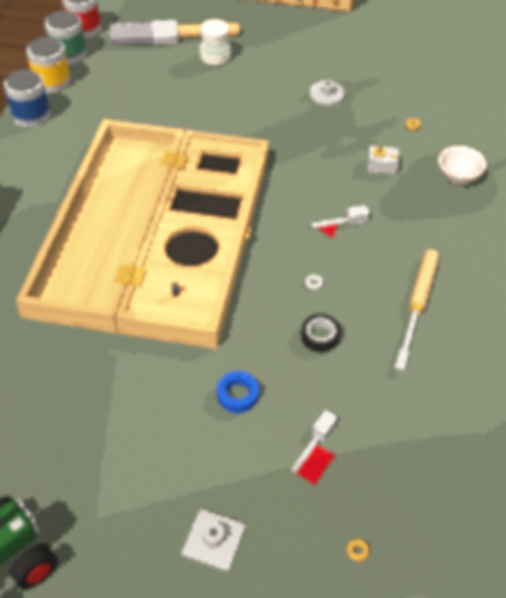

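Candidates (top-image pixels): round plate (499,215) versus square plate (177,215). Oblong flag (229,252) versus pennant (378,242). Black wheel (294,243) versus blue ring (251,209), with small rings at (330,234), (182,278) and (481,277). Motor (437,261). The crop shows the round disc, the four-cornered sheet and the black tyre as the right choices. Along the box, left to right, the places are post (297,163), round (333,164), long (368,163) and short (403,162).

```bash
cat > seg.py <<'E'
from h import *
def blobs(n,im,mask,seed,r=25):
    cs,_=cv2.findContours(mask.astype(np.uint8),cv2.RETR_EXTERNAL,cv2.CHAIN_APPROX_NONE)
    cs=[c for c in cs if cv2.contourArea(c)>12]
    c=min(cs,key=lambda c:abs(cv2.pointPolygonTest(c,seed,True)) if cv2.pointPolygonTest(c,seed,True)<0 else 0)
    return c
S=dict(top=dict(plate=(499,215),motor=(437,262),ffoot=(239,254),fsheet=(221,252),wheel=(285,243),post=(297,163),round=(333,164),long=(368,163),short=(403,162)),
 side=dict(plate=(352,125),motor=(376,155),ffoot=(351,269),fsheet=(347,286),wheel=(350,236),post=(287,210),round=(293,192),long=(299,173),short=(306,155)))
if __name__=="__main__":
  for n in S:
    im=cv2.imread(f"pics/{n}0.png"); hsv=cv2.cvtColor(im,cv2.COLOR_BGR2HSV); h,s,v=cv2.split(hsv)
    for k,sd in S[n].items():
        if k in("plate","motor","ffoot"): m=(v>135)&(s<45) if k!="motor" else (v>135)&((s<45)|(s>110))
        elif k=="fsheet": m=(s>150)&((h<8)|(h>172))
        elif k=="wheel": m=((v<60)|((v>110)&(s<45)))
        else: m=v<75
        c=blobs(n,im,m,sd); M=cv2.moments(c); rc=cv2.minAreaRect(c)
        print(n,k,"cen",np.round([M["m10"]/M["m00"],M["m01"]/M["m00"]],1),"area",M["m00"],"rect",np.round(rc[0],1),np.round(rc[1],1),round(rc[2],1),"bb",cv2.boundingRect(c))
E
python3 seg.py
```

```text
top plate cen [498.9 215. ] area 414.0 rect [499. 215.] [22. 24.] 90.0 bb (487, 204, 25, 23)
top motor cen [436.3 259.9] area 222.5 rect [436. 260.] [18. 14.] 90.0 bb (429, 251, 15, 19)
top ffoot cen [234.4 251.6] area 99.5 rect [228.7 249.5] [32.2  7.7] 23.2 bb (214, 243, 31, 16)
top fsheet cen [220.3 252.8] area 157.5 rect [220.3 252.9] [17.4 10.3] 26.6 bb (211, 245, 20, 16)
top wheel cen [293.9 243.4] area 385.0 rect [294.7 242.1] [20.1 41.6] 26.6 bb (280, 222, 26, 40)
top post cen [332.1 164.1] area 600.5 rect [332.3 164.2] [27.6 28.3] 45.0 bb (318, 150, 29, 29)
top round cen [332.1 164.1] area 600.5 rect [332.3 164.2] [27.6 28.3] 45.0 bb (318, 150, 29, 29)
top long cen [367.6 163.4] area 735.5 rect [367.5 163.5] [37. 21.] 90.0 bb (357, 145, 22, 38)
top short cen [403.4 162.3] area 386.0 rect [403.4 162.3] [23.3 18.1] 87.4 bb (394, 151, 20, 24)
side plate cen [351.6 124.9] area 155.0 rect [351.5 125. ] [12. 17.] 90.0 bb (343, 119, 18, 13)
side motor cen [375.6 154.8] area 133.0 rect [376.1 154.1] [15.1 13.5] 5.2 bb (369, 147, 16, 15)
side ffoot cen [347.3 273.2] area 155.5 rect [346.2 277.1] [10.3 32.2] 26.6 bb (335, 262, 23, 29)
side fsheet cen [346.9 286.7] area 119.0 rect [346.8 286.5] [ 9.2 15.5] 33.7 bb (340, 279, 15, 16)
side wheel cen [348.9 229.7] area 150.0 rect [349.5 229.4] [14.3 15. ] 14.0 bb (342, 221, 15, 17)
side post cen [292.9 192.7] area 180.5 rect [293. 193.] [12. 20.] 90.0 bb (283, 187, 21, 13)
side round cen [292.9 192.7] area 180.5 rect [293. 193.] [12. 20.] 90.0 bb (283, 187, 21, 13)
side long cen [298.9 173.3] area 152.0 rect [298.7 173.3] [26.9  6.9] 7.8 bb (285, 169, 28, 10)
side short cen [304.8 155.7] area 50.0 rect [304.7 155.7] [14.9  4.5] 7.1 bb (297, 153, 16, 6)
```

```bash
cat > ov.py <<'E'
from h import *
def T(x,y,yaw,z=0):
    c,s=np.cos(yaw),np.sin(yaw); return lambda p:np.array([x+c*p[0]-s*p[1],y+s*p[0]+c*p[1],z+p[2]])
def rect(cx,cy,w,h,z): return [(cx+a*w/2,cy+b*h/2,z) for a,b in((-1,-1),(1,-1),(1,1),(-1,1))]
def circ(r,z): return [(r*np.cos(t),r*np.sin(t),z) for t in np.linspace(0,6.283,33)[:-1]]
m=.001
MOD=dict(plate=[circ(.025,.006),circ(.01,.02)],motor=[rect(0,0,.038,.026,.024),rect(0,0,.038,.026,0)],
 flag=[rect(-.023,-.009,.024,.014,.016),rect(.016,.0035,.038,.025,.003)],
 wheel=[circ(.022,.008),circ(.013,.016)],
 post=[circ(.005,.038),circ(.005,.020),rect(0,0,.096,.076,.02)],round=[circ(.033,.02)],long=[rect(0,0,.086,.048,.02)],short=[rect(0,0,.054,.042,.02)])
def overlay(n,im,poses,box,f,out):
    u0,v0,u1,v1=box; a=cv2.resize(im[v0:v1,u0:u1],None,fx=f,fy=f,interpolation=cv2.INTER_CUBIC)
    for k,(x,y,yaw,z) in poses.items():
        t=T(x,y,yaw,z)
        for poly in MOD[k]:
            q=np.array([(proj(n,t(p))+.5-(u0,v0))*f for p in poly]); cv2.polylines(a,[np.int32(q.round())],True,(255,0,255),1)
    cv2.imwrite(out,a)
E
python3 - <<'E'
from h import *
print("boss/plate top@6",atz("top",498.9,215,.008),"tri",tri((498.9,215),(351.6,124.9)))
print("motor top",atz("top",436.5,260.3,.024),"tri",tri((436.5,260.3),(375.8,153)))
a=atz("top",239.3,253.8,.016);b=atz("top",220.3,252.8,.003);print("foot",a,"sheet",b, tri((239.3,253.8),(351.3,268.5)),tri((220.3,252.8),(346.9,286.7)))
d=b-a; yaw=np.arctan2(d[1],d[0])-np.arctan2(.0125,.039); print("yaw",yaw,np.hypot(*d[:2]))
print("wheel",atz("top",294.2,243.2,.012),tri((293.8,242.8),(349.2,229)))
for k,t,s in(("round",(332.2,164.1),(292.9,192.7)),("long",(367.6,163.5),(298.9,173.3)),("short",(403.4,162.3),(304.8,155.7))):
    print(k,atz("top",*t,.024),tri(t,s))
E
```

```text
boss/plate top@6 [ 0.5054007  -0.35803936  0.008     ] tri (array([ 0.50665765, -0.35956599,  0.00336229]), np.float64(0.0011046988744971254))
motor top [ 0.40889052 -0.22103792  0.024     ] tri (array([ 0.41072046, -0.22278796,  0.01546369]), np.float64(0.002623907830286179))
foot [0.42092445 0.18648934 0.016     ] sheet [0.42378343 0.22943148 0.003     ] (array([0.42143554, 0.18757194, 0.01035222]), np.float64(0.00021398364876156243)) (array([ 0.42410571,  0.23023017, -0.00047802]), np.float64(0.00013424920670753344))
yaw 1.1941488372015703 0.04303720677196594
wheel [0.4438903  0.07242084 0.012     ] (array([0.44501611, 0.07357221, 0.00850681]), np.float64(7.59568388305047e-05))
round [ 0.61159175 -0.00680065  0.024     ] (array([ 0.61340953, -0.00673689,  0.01960506]), np.float64(0.0013561279423250313))
long [ 0.61291535 -0.08202987  0.024     ] (array([ 0.61522364, -0.0822291 ,  0.02041917]), np.float64(0.0026996905242317676))
short [ 0.61554645 -0.15790947  0.024     ] (array([ 0.61715519, -0.15834937,  0.02075594]), np.float64(0.0014935761796737918))
```

```bash
cat > p.py <<'E'
from ov import *
foot=np.array([.4209,.1865]);yaw=1.194;c,s=np.cos(yaw),np.sin(yaw)
o=foot-np.array([-.023*c+.009*s,-.023*s-.009*c])
P=dict(plate=(.5060,-.3585,0,0),motor=(.4095,-.2215,.08,0),flag=(*o,yaw,0),wheel=(.4444,.073,0,0),
 post=(.6098,.0692,.026,.006),round=(.6118,-.0068,.026,.006),long=(.6135,-.0821,.026,.006),short=(.6158,-.1580,.026,.006))
if __name__=="__main__":
    print(P)
    t=cv2.imread("pics/top0.png");overlay("top",t,P,(200,140,330,270),6,"pics/o1.png");overlay("top",t,P,(315,140,515,280),4,"pics/o2.png")
    overlay("side",cv2.imread("pics/side0.png"),P,(270,110,390,300),3,"pics/o3.png")
    a,b=cv2.imread("pics/o1.png"),cv2.imread("pics/o3.png");a=cv2.resize(a,(440,440));a=cv2.copyMakeBorder(a,0,130,0,0,0);
    cv2.imwrite("pics/o4.png",np.hstack([a,b]))
E
python3 p.py
```

```text
{'plate': (0.506, -0.3585, 0, 0), 'motor': (0.4095, -0.2215, 0.08, 0), 'flag': (np.float64(0.42099406537695166), np.float64(0.21119799894130817), 1.194, 0), 'wheel': (0.4444, 0.073, 0, 0), 'post': (0.6098, 0.0692, 0.026, 0.006), 'round': (0.6118, -0.0068, 0.026, 0.006), 'long': (0.6135, -0.0821, 0.026, 0.006), 'short': (0.6158, -0.158, 0.026, 0.006)}
```

View pics/o4.png

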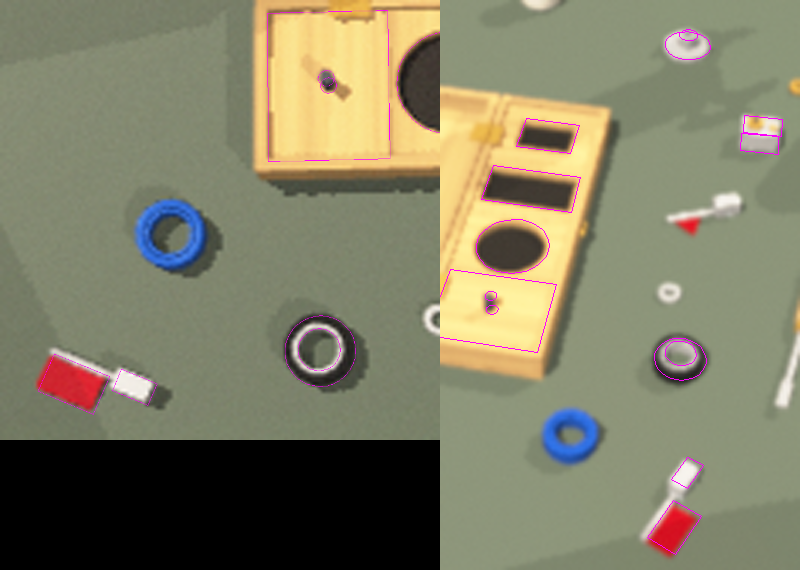

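View pics/o2.png

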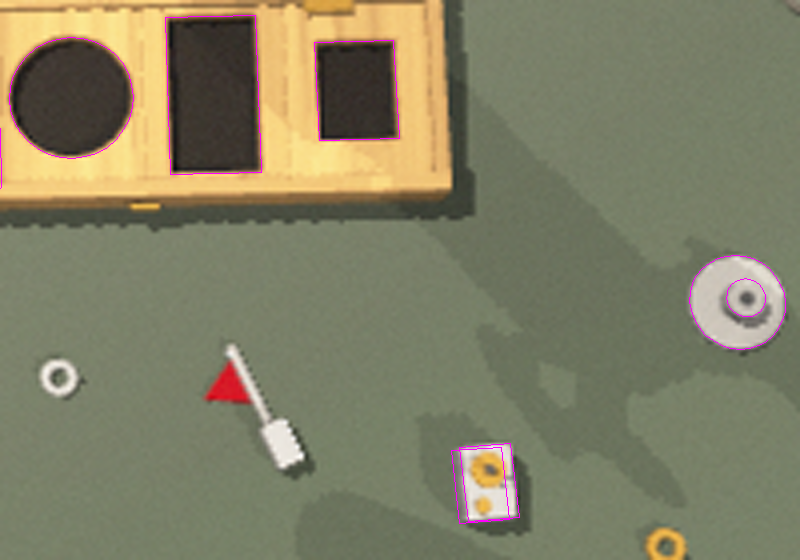

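The overlays match both views: the pocket rims, flag sheet and foot, motor, plate and wheel all fit to within about 1 px in the top view and 2–3 mm in the side view. Triangulated heights are about 3–8 mm under the text's values, consistently on the low side. Plate first, turning the closing line to roughly world y on the way.

Call:
arm_command:
  moves:
    - [[0.011, 0.0078, -0.0044], [0, 0, 0.111]]
    - [[0.011, 0.0078, -0.0044], [0, 0, 0.111]]
    - [[0.011, 0.0078, -0.0044], [0, 0, 0.111]]
    - [[0.011, 0.0078, -0.0044], [0, 0, 0.111]]
    - [[0.011, 0.0078, -0.0044], [0, 0, 0.111]]
  claw: 0.06
  squeeze: 50

```text
clock: 0.52
eef_pos: [0.2866, -0.5139, 0.2086]
tool_rot: [-2.789, -1.445, 0.0]
wrist_force: [0.4, 0.3, -0.2]
width: 0.0603
grip_force: 0.0
```

Call:
arm_command:
  moves:
    - [[0.011, 0.0078, -0.0044], [0, 0, 0.111]]
    - [[0.011, 0.0078, -0.0044], [0, 0, 0.111]]
    - [[0.011, 0.0078, -0.0044], [0, 0, 0.111]]
    - [[0.011, 0.0078, -0.0044], [0, 0, 0.111]]
    - [[0.011, 0.0078, -0.0044], [0, 0, 0.111]]

```text
clock: 0.93
eef_pos: [0.3416, -0.4749, 0.1866]
tool_rot: [-2.286, -2.154, -0.0]
wrist_force: [0.9, 0.7, 0.8]
width: 0.0606
grip_force: 0.0
```

Call:
arm_command:
  moves:
    - [[0.011, 0.0078, -0.0044], [0, 0, 0.111]]
    - [[0.011, 0.0078, -0.0044], [0, 0, 0.111]]
    - [[0.011, 0.0078, -0.0044], [0, 0, 0.111]]
    - [[0.011, 0.0078, -0.0044], [0, 0, 0.111]]
    - [[0.011, 0.0078, -0.0044], [0, 0, 0.111]]

```text
clock: 1.35
eef_pos: [0.3966, -0.4359, 0.1646]
tool_rot: [-1.608, -2.698, -0.0]
wrist_force: [-0.8, 0.7, -0.4]
width: 0.0602
grip_force: 0.0
```

Call:
arm_command:
  moves:
    - [[0.011, 0.0078, -0.0044], [0, 0, 0.111]]
    - [[0.011, 0.0078, -0.0044], [0, 0, 0.111]]
    - [[0.011, 0.0078, -0.0044], [0, 0, 0.111]]
    - [[0.011, 0.0078, -0.0044], [0, 0, 0.111]]
    - [[0.011, 0.0078, -0.0044], [0, 0, 0.111]]

```text
clock: 1.77
eef_pos: [0.4516, -0.3969, 0.1426]
tool_rot: [-0.808, -3.035, -0.001]
wrist_force: [-0.1, -0.2, 0.6]
width: 0.0602
grip_force: 0.0
```

Call:
arm_command:
  moves:
    - [[0.011, 0.0078, -0.0044], [0, 0, 0.111]]
    - [[0.011, 0.0078, -0.0044], [0, 0, 0.111]]
    - [[0.011, 0.0078, -0.0044], [0, 0, 0.111]]
    - [[0.011, 0.0078, -0.0044], [0, 0, 0.111]]
    - [[0.011, 0.0078, -0.0044], [0, 0, 0.111]]

```text
clock: 2.18
eef_pos: [0.5065, -0.358, 0.1206]
tool_rot: [0.055, -3.14, -0.001]
wrist_force: [0.2, -0.6, -0.8]
width: 0.0601
grip_force: 0.0
```

Call:
arm_command:
  moves:
    - [[0, 0, -0.03], [0, 0, 0]]
    - [[0, 0, -0.03], [0, 0, 0]]
    - [[0, 0, -0.03], [0, 0, 0]]
    - [[0, 0, -0.0215], [0, 0, 0]]
    - [[0, 0, 0], [0, 0, 0]]
  claw: 0.045

```text
clock: 2.6
eef_pos: [0.5044, -0.3571, 0.0057]
tool_rot: [0.046, -3.137, -0.005]
wrist_force: [0.2, 0.9, -0.1]
width: 0.045
grip_force: 0.0
```

Call:
arm_command:
  moves:
    - [[0, 0, 0], [0, 0, 0]]
    - [[0, 0, 0], [0, 0, 0]]
    - [[0, 0, 0], [0, 0, 0]]
    - [[0, 0, 0], [0, 0, 0]]
    - [[0, 0, 0], [0, 0, 0]]
  claw: 0.0

```text
clock: 3.02
eef_pos: [0.5069, -0.3591, 0.0111]
tool_rot: [-0.046, 3.14, -0.002]
wrist_force: [-0.7, -0.2, 2.6]
width: 0.017
grip_force: 49.0
```

Call:
arm_command:
  moves:
    - [[0, 0, 0.005], [0, 0, 0]]
    - [[0, 0, 0.01], [0, 0, 0]]
    - [[0, 0, 0.015], [0, 0, 0]]
    - [[0, 0, 0.015], [0, 0, 0]]
    - [[0, 0, 0.015], [0, 0, 0]]

```text
clock: 3.43
eef_pos: [0.5064, -0.3587, 0.0714]
tool_rot: [-0.046, 3.141, -0.0]
wrist_force: [-0.3, 0.0, -0.6]
width: 0.0173
grip_force: 48.9
```

Call:
arm_command:
  moves:
    - [[0, 0, 0.01], [0, 0, 0]]
    - [[0, 0, 0.0], [0, 0, 0]]
    - [[0, 0, 0], [0, 0, 0]]

```text
clock: 3.68
eef_pos: [0.5068, -0.359, 0.0807]
tool_rot: [-0.046, 3.14, -0.002]
wrist_force: [0.2, 0.3, -1.5]
width: 0.0172
grip_force: 48.9
```

Run:
```python
from h import *
for k,v in state().items(): print(k,v)
a=capture("top"); b=capture("side")
cv2.imwrite("pics/t1.png",a[:,:,::-1]);cv2.imwrite("pics/s1.png",b[:,:,::-1])
s=b[60:180,300:420,::-1]; t=a[150:270,440:560,::-1]
cv2.imwrite("pics/g1.png",cv2.resize(np.hstack([t,s]),None,fx=3.3,fy=3.3,interpolation=cv2.INTER_CUBIC))
```

```text
clock 3.6833
q [-6.16283644e-01  4.46332258e-01 -2.11625952e-01  9.11186095e-01
  4.97341821e-06 -6.45451052e-01]
qvel [ 0.00179926  0.01913484 -0.02618174 -0.0070438   0.00134646  0.00016666]
effort [-3.97364120e-04 -6.05127740e+01  3.19283152e+01  9.63093457e-02
 -5.50862278e-04  2.52278386e-05]
eef_pos [ 0.50679907 -0.35897054  0.08065785]
tool_rot [-4.57949378e-02  3.13992138e+00 -1.52368551e-03]
wrist_force [ 0.1662638   0.33173363 -1.46159404]
wrist_torque [-0.00670351  0.03285608 -0.02195567]
grip_force 48.857250809669495
width 0.017225455551187405
```

View pics/g1.png

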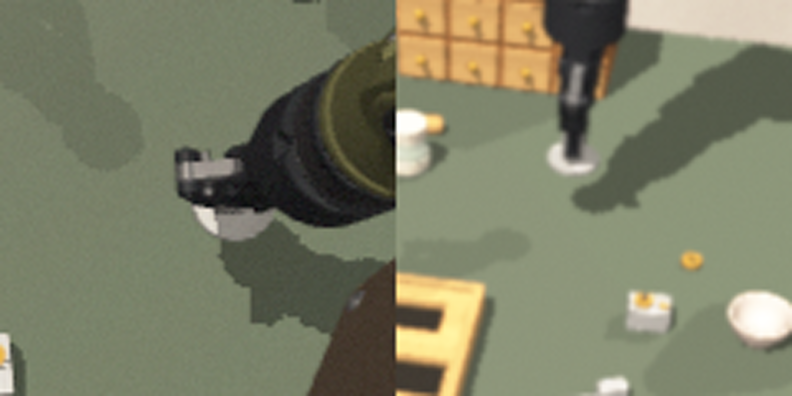

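The plate is lifted and level: in the side view the disc has moved from row 125 to about row 108. Carrying it to the round pocket.

Call:
arm_command:
  moves:
    - [[0.0105, 0.0352, 0], [0, 0, 0]]
    - [[0.0105, 0.0352, 0], [0, 0, 0]]
    - [[0.0105, 0.0352, 0], [0, 0, 0]]
    - [[0.0105, 0.0352, 0], [0, 0, 0]]
    - [[0.0105, 0.0352, 0], [0, 0, 0]]

```text
clock: 4.2
eef_pos: [0.5581, -0.1808, 0.0786]
tool_rot: [0.045, -3.139, -0.001]
wrist_force: [1.3, 0.2, -1.1]
width: 0.017
grip_force: 49.0
```

Call:
arm_command:
  moves:
    - [[0.0105, 0.0352, 0], [0, 0, 0]]
    - [[0.0105, 0.0352, 0], [0, 0, 0]]
    - [[0.0105, 0.0352, 0], [0, 0, 0]]
    - [[0.0105, 0.0352, 0], [0, 0, 0]]
    - [[0.0105, 0.0352, 0], [0, 0, 0]]

```text
clock: 4.62
eef_pos: [0.6107, -0.0048, 0.0786]
tool_rot: [0.046, -3.139, 0.0]
wrist_force: [0.4, -0.5, -2.1]
width: 0.0169
grip_force: 49.0
```

Call:
arm_command:
  moves:
    - [[0, 0, 0], [0, 0, 0]]
    - [[0, 0, 0], [0, 0, 0]]
    - [[0, 0, 0], [0, 0, 0]]
    - [[0, 0, 0], [0, 0, 0]]

```text
clock: 4.95
eef_pos: [0.6104, -0.0076, 0.079]
tool_rot: [0.044, -3.14, 0.001]
wrist_force: [0.8, 0.1, -1.2]
width: 0.017
grip_force: 49.0
```

Call:
arm_command:
  moves:
    - [[0.001, 0, -0.012], [0, 0, 0]]
    - [[0, 0, -0.012], [0, 0, 0]]
    - [[0, 0, -0.012], [0, 0, 0]]
    - [[0, 0, -0.01], [0, 0, 0]]
    - [[0, 0, -0.004], [0, 0, 0]]

```text
clock: 5.37
eef_pos: [0.6103, -0.007, 0.027]
tool_rot: [0.045, -3.137, -0.0]
wrist_force: [-5.3, 0.3, 35.2]
width: 0.0172
grip_force: 53.6
```

Call:
arm_command:
  moves:
    - [[0, 0, -0.003], [0, 0, 0]]
    - [[0, 0, 0], [0, 0, 0]]
    - [[0, 0, 0], [0, 0, 0]]

```text
clock: 5.62
eef_pos: [0.6104, -0.007, 0.027]
tool_rot: [0.045, -3.138, 0.001]
wrist_force: [-7.0, -0.4, 9.9]
width: 0.0175
grip_force: 50.1
```

Call:
arm_command:
  moves:
    - [[0, 0, 0.001], [0, 0, 0]]
    - [[0, 0, 0], [0, 0, 0]]
    - [[0, 0, 0], [0, 0, 0]]
  claw: 0.036

```text
clock: 5.87
eef_pos: [0.6127, -0.0066, 0.0278]
tool_rot: [-0.046, 3.141, 0.0]
wrist_force: [-0.7, -0.5, 0.4]
width: 0.0364
grip_force: 0.0
```

Call:
arm_command:
  moves:
    - [[0, 0, 0.02], [0, 0, 0]]
    - [[0, 0, 0.03], [0, 0, 0]]
    - [[0, 0, 0.03], [0, 0, 0]]
    - [[0, 0, 0.02], [0, 0, 0]]

```text
clock: 6.2
eef_pos: [0.6135, -0.0066, 0.1303]
tool_rot: [-0.046, 3.139, -0.0]
wrist_force: [0.6, 0.8, -0.8]
width: 0.0359
grip_force: 0.0
```

Call:
arm_command:
  moves:
    - [[-0.0203, -0.0215, -0.003], [0, 0, 0.005]]
    - [[-0.0203, -0.0215, -0.003], [0, 0, 0.005]]
    - [[-0.0203, -0.0215, -0.003], [0, 0, 0.005]]
    - [[-0.0203, -0.0215, -0.003], [0, 0, 0.005]]
    - [[-0.0203, -0.0215, -0.003], [0, 0, 0.005]]
  claw: 0.05

```text
clock: 6.62
eef_pos: [0.5101, -0.1149, 0.1126]
tool_rot: [-0.086, 3.14, -0.0]
wrist_force: [-0.1, 0.4, 0.6]
width: 0.0499
grip_force: 0.0
```

Call:
arm_command:
  moves:
    - [[-0.0203, -0.0215, -0.003], [0, 0, 0.005]]
    - [[-0.0203, -0.0215, -0.003], [0, 0, 0.005]]
    - [[-0.0203, -0.0215, -0.003], [0, 0, 0.005]]
    - [[-0.0203, -0.0215, -0.003], [0, 0, 0.005]]
    - [[-0.0203, -0.0215, -0.003], [0, 0, 0.005]]

```text
clock: 7.03
eef_pos: [0.4086, -0.2226, 0.0977]
tool_rot: [-0.125, 3.138, -0.001]
wrist_force: [-1.1, 0.6, -0.3]
width: 0.0498
grip_force: 0.0
```

Call:
arm_command:
  moves:
    - [[0, 0, 0], [0, 0, 0]]
    - [[0, 0, 0], [0, 0, 0]]
    - [[0, 0, 0], [0, 0, 0]]

```text
clock: 7.28
eef_pos: [0.4099, -0.2217, 0.098]
tool_rot: [-0.123, 3.138, 0.0]
wrist_force: [0.2, -0.3, -0.2]
width: 0.0503
grip_force: 0.0
```

Run:
```python
from h import *
a=capture("top"); cv2.imwrite("pics/t2.png",a[:,:,::-1]); b=capture("side"); cv2.imwrite("pics/s2.png",b[:,:,::-1])
cv2.imwrite("pics/g2.png",cv2.resize(np.hstack([a[135:265,290:420,::-1],b[120:250,260:390,::-1]]),None,fx=3,fy=3,interpolation=cv2.INTER_CUBIC))
```

```text
(no output)
```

View pics/g2.png

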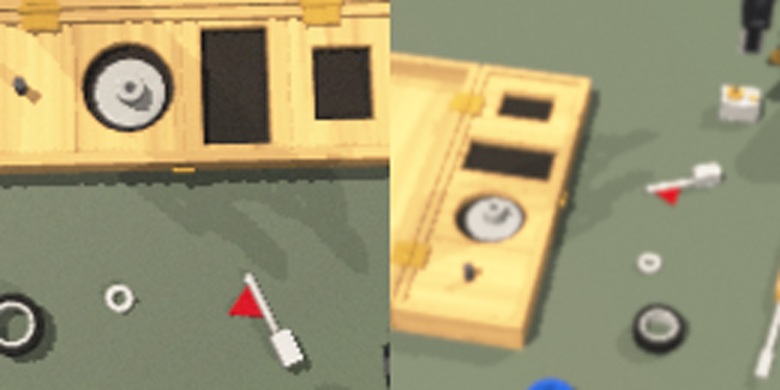

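The plate lies flat in the round pocket, about 1 px (2 mm) off centre. Now grasping the motor.

Call:
arm_command:
  moves:
    - [[0, 0, -0.025], [0, 0, 0]]
    - [[0, 0, -0.025], [0, 0, 0]]
    - [[0, 0, -0.025], [0, 0, 0]]
    - [[0, 0, -0.01], [0, 0, 0]]
    - [[0, 0, 0], [0, 0, 0]]

```text
clock: 7.8
eef_pos: [0.408, -0.2199, 0.0107]
tool_rot: [0.127, -3.135, -0.004]
wrist_force: [-0.4, 0.3, -0.7]
width: 0.0499
grip_force: 0.0
```

Call:
arm_command:
  moves:
    - [[0, 0, 0], [0, 0, 0]]
    - [[0, 0, 0], [0, 0, 0]]
    - [[0, 0, 0], [0, 0, 0]]
    - [[0, 0, 0], [0, 0, 0]]
    - [[0, 0, 0], [0, 0, 0]]
  claw: 0.0

```text
clock: 8.22
eef_pos: [0.4107, -0.2222, 0.0142]
tool_rot: [-0.124, 3.137, -0.002]
wrist_force: [-1.1, 1.1, 7.2]
width: 0.0243
grip_force: 50.0
```

Call:
arm_command:
  moves:
    - [[0, 0, 0.01], [0, 0, 0]]
    - [[0, 0, 0.02], [0, 0, 0]]
    - [[0, 0, 0.02], [0, 0, 0]]
    - [[0, 0, 0.01], [0, 0, 0]]
    - [[0, 0, 0], [0, 0, 0]]

```text
clock: 8.63
eef_pos: [0.4111, -0.2227, 0.0755]
tool_rot: [-0.124, 3.135, -0.004]
wrist_force: [-0.1, 0.2, -0.3]
width: 0.0245
grip_force: 49.4
```

Call:
arm_command:
  moves:
    - [[0.0257, 0.008, 0], [0, 0, -0.007]]
    - [[0.0257, 0.008, 0], [0, 0, -0.007]]
    - [[0.0257, 0.008, 0], [0, 0, -0.007]]
    - [[0.0257, 0.008, 0], [0, 0, -0.007]]
    - [[0.0257, 0.008, 0], [0, 0, -0.007]]

```text
clock: 9.05
eef_pos: [0.5383, -0.181, 0.0718]
tool_rot: [0.069, -3.14, -0.0]
wrist_force: [-0.6, -0.4, -1.2]
width: 0.0245
grip_force: 49.3
```

Call:
arm_command:
  moves:
    - [[0.0257, 0.008, 0], [0, 0, -0.007]]
    - [[0.0257, 0.008, 0], [0, 0, -0.007]]
    - [[0.0257, 0.008, 0], [0, 0, -0.007]]
    - [[0, 0, 0], [0, 0, 0]]
    - [[0, 0, 0], [0, 0, 0]]

```text
clock: 9.47
eef_pos: [0.6153, -0.157, 0.0714]
tool_rot: [0.039, -3.14, -0.0]
wrist_force: [-0.0, -0.5, -1.7]
width: 0.0246
grip_force: 49.3
```

Call:
arm_command:
  moves:
    - [[0, 0, 0], [0, 0, 0]]
    - [[0, 0, 0], [0, 0, 0]]

```text
clock: 9.63
eef_pos: [0.6133, -0.1578, 0.0721]
tool_rot: [0.036, -3.139, -0.0]
wrist_force: [1.0, -0.4, -1.1]
width: 0.0245
grip_force: 49.3
```

Call:
arm_command:
  moves:
    - [[0.001, 0, -0.012], [0, 0, 0]]
    - [[0, 0, -0.012], [0, 0, 0]]
    - [[0, 0, -0.01], [0, 0, 0]]
    - [[0, 0, -0.005], [0, 0, 0]]
    - [[0, 0, 0], [0, 0, 0]]

```text
clock: 10.05
eef_pos: [0.6139, -0.1573, 0.0314]
tool_rot: [0.036, -3.138, -0.002]
wrist_force: [-0.0, -0.4, -0.2]
width: 0.0242
grip_force: 49.3
```

Call:
arm_command:
  moves:
    - [[0, 0, -0.001], [0, 0, 0]]
    - [[0, 0, -0.001], [0, 0, 0]]
    - [[0, 0, 0], [0, 0, 0]]

```text
clock: 10.3
eef_pos: [0.6163, -0.1577, 0.0321]
tool_rot: [-0.036, 3.141, -0.0]
wrist_force: [0.2, 0.1, -1.0]
width: 0.0246
grip_force: 49.3
```

Call:
arm_command:
  moves:
    - [[0, 0, -0.001], [0, 0, 0]]
    - [[0, 0, -0.001], [0, 0, 0]]
    - [[0, 0, 0], [0, 0, 0]]
    - [[0, 0, 0], [0, 0, 0]]

```text
clock: 10.63
eef_pos: [0.6164, -0.1577, 0.0303]
tool_rot: [-0.037, 3.14, -0.0]
wrist_force: [1.2, 0.3, 0.5]
width: 0.0244
grip_force: 49.6
```

Call:
arm_command:
  moves:
    - [[0, 0, 0], [0, 0, 0]]
    - [[0, 0, 0], [0, 0, 0]]
    - [[0, 0, 0], [0, 0, 0]]
  claw: 0.036

```text
clock: 10.88
eef_pos: [0.6159, -0.1576, 0.0298]
tool_rot: [-0.036, 3.141, -0.0]
wrist_force: [-0.1, 1.3, -0.7]
width: 0.0362
grip_force: 0.0
```

Call:
arm_command:
  moves:
    - [[0, 0, 0.02], [0, 0, 0]]
    - [[0, 0, 0.03], [0, 0, 0]]
    - [[0, 0, 0.03], [0, 0, 0]]
    - [[0, 0, 0.01], [0, 0, 0]]

```text
clock: 11.22
eef_pos: [0.6182, -0.1582, 0.1243]
tool_rot: [-0.036, 3.136, -0.002]
wrist_force: [1.0, 0.6, 1.1]
width: 0.0359
grip_force: 0.0
```

Call:
arm_command:
  moves:
    - [[-0.0214, 0.0289, -0.0025], [0, 0, 0]]
    - [[-0.0214, 0.0289, -0.0025], [0, 0, 0]]
    - [[-0.0214, 0.0289, -0.0025], [0, 0, 0]]
    - [[-0.0214, 0.0289, -0.0025], [0, 0, 0]]
    - [[-0.0214, 0.0289, -0.0025], [0, 0, 0]]
  claw: 0.066

```text
clock: 11.63
eef_pos: [0.5076, -0.0121, 0.1069]
tool_rot: [0.036, -3.141, -0.0]
wrist_force: [0.8, 0.8, -0.6]
width: 0.066
grip_force: 0.0
```

Call:
arm_command:
  moves:
    - [[-0.0214, 0.0289, -0.0025], [0, 0, 0]]
    - [[-0.0214, 0.0289, -0.0025], [0, 0, 0]]
    - [[-0.0214, 0.0289, -0.0025], [0, 0, 0]]
    - [[0, 0, 0], [0, 0, 0]]
    - [[0, 0, 0], [0, 0, 0]]

```text
clock: 12.05
eef_pos: [0.4435, 0.0747, 0.0996]
tool_rot: [0.042, -3.141, 0.0]
wrist_force: [0.2, 0.7, 0.3]
width: 0.066
grip_force: 0.0
```

Call:
arm_command:
  moves:
    - [[0, 0, 0], [0, 0, 0]]
    - [[0, 0, 0], [0, 0, 0]]

```text
clock: 12.22
eef_pos: [0.4457, 0.073, 0.1]
tool_rot: [-0.035, 3.14, -0.0]
wrist_force: [0.5, 0.3, -1.1]
width: 0.0663
grip_force: 0.0
```

Run:
```python
from h import *
a=capture("top"); cv2.imwrite("pics/t3.png",a[:,:,::-1]); b=capture("side"); cv2.imwrite("pics/s3.png",b[:,:,::-1])
cv2.imwrite("pics/g3.png",cv2.resize(np.hstack([a[135:265,350:480,::-1],b[130:260,260:390,::-1]]),None,fx=3,fy=3,interpolation=cv2.INTER_CUBIC))
print(state()["eef_pos"])
```

```text
[0.44562641 0.0727647  0.0998862 ]
```

View pics/g3.png

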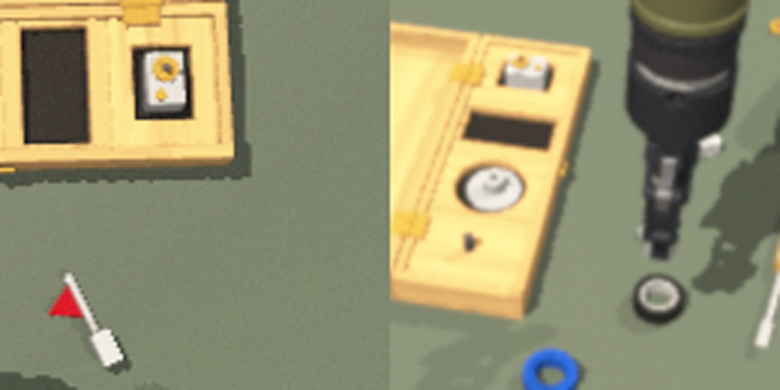

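The motor sits in the short pocket and the gripper is over the wheel. Grasping the wheel.

Call:
arm_command:
  moves:
    - [[-0.001, 0, -0.028], [0, 0, 0]]
    - [[0, 0, -0.028], [0, 0, 0]]
    - [[0, 0, -0.025], [0, 0, 0]]
    - [[0, 0, -0.012], [0, 0, 0]]
    - [[0, 0, 0], [0, 0, 0]]

```text
clock: 12.73
eef_pos: [0.4417, 0.0724, 0.0041]
tool_rot: [0.034, -3.136, 0.001]
wrist_force: [-0.8, 0.4, 0.1]
width: 0.0661
grip_force: 0.0
```

Call:
arm_command:
  moves:
    - [[0, 0, 0], [0, 0, 0]]
    - [[0, 0, 0], [0, 0, 0]]
    - [[0, 0, 0], [0, 0, 0]]
    - [[0, 0, 0], [0, 0, 0]]
    - [[0, 0, 0], [0, 0, 0]]
  claw: 0.0

```text
clock: 13.15
eef_pos: [0.4451, 0.0736, 0.008]
tool_rot: [-0.036, 3.139, 0.0]
wrist_force: [-0.3, -0.8, 4.8]
width: 0.0408
grip_force: 51.0
```

Call:
arm_command:
  moves:
    - [[0, 0, 0.01], [0, 0, 0]]
    - [[0, 0, 0.02], [0, 0, 0]]
    - [[0, 0, 0.025], [0, 0, 0]]
    - [[0, 0, 0.025], [0, 0, 0]]
    - [[0, 0, 0], [0, 0, 0]]

```text
clock: 13.57
eef_pos: [0.447, 0.0742, 0.0918]
tool_rot: [-0.037, 3.134, 0.002]
wrist_force: [1.2, 0.0, 0.4]
width: 0.041
grip_force: 50.7
```

Call:
arm_command:
  moves:
    - [[0, 0, 0], [0, 0, 0]]
    - [[0, 0, 0], [0, 0, 0]]

```text
clock: 13.73
eef_pos: [0.4436, 0.0736, 0.087]
tool_rot: [-0.037, 3.141, 0.0]
wrist_force: [-0.1, -1.3, -1.1]
width: 0.041
grip_force: 50.7
```

Call:
arm_command:
  moves:
    - [[0.0236, -0.0006, 0], [0, 0, 0]]
    - [[0.0236, -0.0006, 0], [0, 0, 0]]
    - [[0.0236, -0.0006, 0], [0, 0, 0]]
    - [[0.0236, -0.0006, 0], [0, 0, 0]]
    - [[0.0236, -0.0006, 0], [0, 0, 0]]

```text
clock: 14.15
eef_pos: [0.5615, 0.0704, 0.0853]
tool_rot: [0.037, -3.139, 0.0]
wrist_force: [0.2, 0.8, -0.2]
width: 0.0407
grip_force: 50.6
```

Call:
arm_command:
  moves:
    - [[0.0236, -0.0006, 0], [0, 0, 0]]
    - [[0.0236, -0.0006, 0], [0, 0, 0]]
    - [[0, 0, 0], [0, 0, 0]]
    - [[0, 0, 0], [0, 0, 0]]
    - [[0, 0, 0], [0, 0, 0]]

```text
clock: 14.57
eef_pos: [0.6071, 0.0693, 0.0853]
tool_rot: [0.036, -3.138, 0.0]
wrist_force: [-0.4, 0.8, -1.1]
width: 0.0409
grip_force: 50.6
```

Call:
arm_command:
  moves:
    - [[0, 0, 0], [0, 0, 0]]
    - [[0, 0, 0], [0, 0, 0]]

```text
clock: 14.73
eef_pos: [0.6076, 0.0694, 0.0865]
tool_rot: [0.037, -3.14, 0.0]
wrist_force: [0.3, 0.7, -0.9]
width: 0.0407
grip_force: 50.6
```

Run:
```python
from h import *
print(state()["eef_pos"])
a=capture("top"); b=capture("side")
cv2.imwrite("pics/g4.png",cv2.resize(np.hstack([a[125:225,250:350,::-1],b[130:230,250:350,::-1]]),None,fx=3.5,fy=3.5,interpolation=cv2.INTER_CUBIC))
```

```text
[0.60758757 0.06942585 0.086509  ]
```

View pics/g4.png

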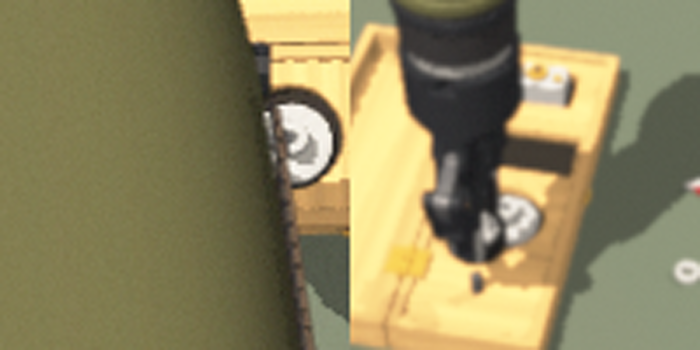

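Call:
arm_command:
  moves:
    - [[0.0015, 0, -0.012], [0, 0, 0]]
    - [[0, 0, -0.012], [0, 0, 0]]
    - [[0, 0, -0.012], [0, 0, 0]]
    - [[0, 0, -0.01], [0, 0, 0]]
    - [[0, 0, 0], [0, 0, 0]]

```text
clock: 15.25
eef_pos: [0.6079, 0.0691, 0.0373]
tool_rot: [0.036, -3.136, 0.001]
wrist_force: [-0.1, 0.5, -0.4]
width: 0.041
grip_force: 50.6
```

Call:
arm_command:
  moves:
    - [[0, 0, -0.002], [0, 0, 0]]
    - [[0, 0, -0.0015], [0, 0, 0]]
    - [[0, 0, -0.0015], [0, 0, 0]]
    - [[0, 0, 0], [0, 0, 0]]
    - [[0, 0, 0], [0, 0, 0]]

```text
clock: 15.67
eef_pos: [0.6107, 0.0694, 0.0362]
tool_rot: [-0.036, 3.141, 0.0]
wrist_force: [-1.1, -0.1, 0.0]
width: 0.0407
grip_force: 50.6
```

Call:
arm_command:
  moves:
    - [[0, 0, -0.001], [0, 0, 0]]
    - [[0, 0, -0.001], [0, 0, 0]]
    - [[0, 0, 0], [0, 0, 0]]
    - [[0, 0, 0], [0, 0, 0]]

```text
clock: 16.0
eef_pos: [0.6108, 0.0694, 0.0341]
tool_rot: [-0.036, 3.141, 0.0]
wrist_force: [0.7, 0.5, -0.1]
width: 0.0407
grip_force: 50.8
```

Call:
arm_command:
  moves:
    - [[0, 0, 0], [0, 0, 0]]
    - [[0, 0, 0], [0, 0, 0]]
    - [[0, 0, 0], [0, 0, 0]]
  claw: 0.058

```text
clock: 16.25
eef_pos: [0.6103, 0.0694, 0.0337]
tool_rot: [0.036, -3.141, 0.0]
wrist_force: [-0.3, -0.0, -0.7]
width: 0.0577
grip_force: 0.0
```

Call:
arm_command:
  moves:
    - [[0, 0, 0.02], [0, 0, 0]]
    - [[0, 0, 0.03], [0, 0, 0]]
    - [[0, 0, 0.03], [0, 0, 0]]
    - [[0, 0, 0], [0, 0, 0]]
    - [[0, 0, 0], [0, 0, 0]]

```text
clock: 16.67
eef_pos: [0.6122, 0.0696, 0.1161]
tool_rot: [-0.036, 3.137, 0.001]
wrist_force: [0.4, -0.2, -1.1]
width: 0.0578
grip_force: 0.0
```

Call:
arm_command:
  moves:
    - [[-0.0189, 0.0118, -0.0015], [0, 0, 0.117]]
    - [[-0.0189, 0.0118, -0.0015], [0, 0, 0.117]]
    - [[-0.0189, 0.0118, -0.0015], [0, 0, 0.117]]
    - [[-0.0189, 0.0118, -0.0015], [0, 0, 0.117]]
    - [[-0.0189, 0.0118, -0.0015], [0, 0, 0.117]]
  claw: 0.04
  squeeze: 60

```text
clock: 17.08
eef_pos: [0.5139, 0.1285, 0.1048]
tool_rot: [0.948, -2.993, -0.0]
wrist_force: [-0.3, 0.6, 0.3]
width: 0.0399
grip_force: 0.0
```

Call:
arm_command:
  moves:
    - [[-0.0189, 0.0118, -0.0015], [0, 0, 0.117]]
    - [[-0.0189, 0.0118, -0.0015], [0, 0, 0.117]]
    - [[-0.0189, 0.0118, -0.0015], [0, 0, 0.117]]
    - [[-0.0189, 0.0118, -0.0015], [0, 0, 0.117]]
    - [[-0.0189, 0.0118, -0.0015], [0, 0, 0.117]]

```text
clock: 17.5
eef_pos: [0.4195, 0.1874, 0.0975]
tool_rot: [1.771, -2.592, -0.001]
wrist_force: [0.8, -0.2, -0.1]
width: 0.0402
grip_force: 0.0
```

Call:
arm_command:
  moves:
    - [[0, 0, 0], [0, 0, 0]]
    - [[0, 0, 0], [0, 0, 0]]
    - [[0, 0, 0], [0, 0, 0]]
    - [[0, 0, 0], [0, 0, 0]]

```text
clock: 17.83
eef_pos: [0.422, 0.1871, 0.0986]
tool_rot: [1.763, -2.6, 0.0]
wrist_force: [0.1, -0.6, 0.1]
width: 0.0403
grip_force: 0.0
```

Run:
```python
from h import *
s=state();r=s["tool_rot"];print(s["eef_pos"],"closing",(2*np.arctan2(r[1],r[0])-np.pi/2)%np.pi)
a=capture("top"); b=capture("side")
cv2.imwrite("pics/t5.png",a[:,:,::-1]); cv2.imwrite("pics/s5.png",b[:,:,::-1])
cv2.imwrite("pics/g5.png",cv2.resize(np.hstack([a[130:290,200:340,::-1],b[170:330,260:400,::-1]]),None,fx=2.8,fy=2.8,interpolation=cv2.INTER_CUBIC))
```

```text
[0.42203986 0.18709174 0.09856315] closing 2.762406428014025
```

View pics/g5.png

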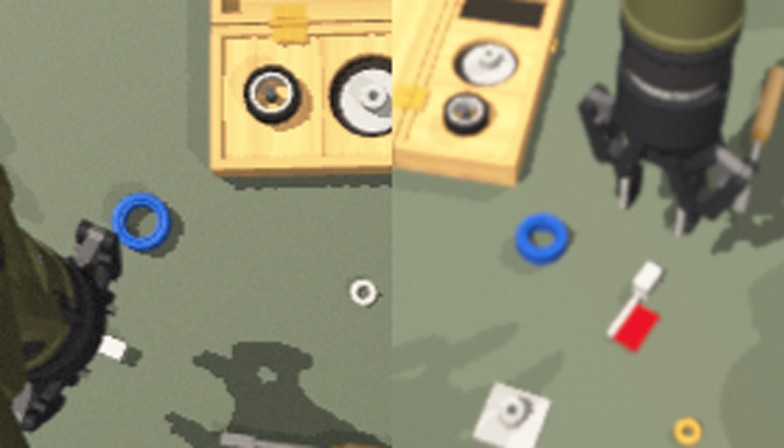

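The wheel is round the post and the gripper is lined up on the flag's foot. Grasping it.

Call:
arm_command:
  moves:
    - [[-0.001, 0, -0.028], [0, 0, 0.003]]
    - [[0, 0, -0.028], [0, 0, 0]]
    - [[0, 0, -0.025], [0, 0, 0]]
    - [[0, 0, -0.01], [0, 0, 0]]
    - [[0, 0, 0], [0, 0, 0]]

```text
clock: 18.35
eef_pos: [0.4187, 0.1862, 0.0057]
tool_rot: [1.765, -2.593, -0.001]
wrist_force: [-0.1, -0.9, -1.1]
width: 0.0399
grip_force: 0.0
```

Call:
arm_command:
  moves:
    - [[0, 0, 0], [0, 0, 0]]
    - [[0, 0, 0], [0, 0, 0]]
    - [[0, 0, 0], [0, 0, 0]]
    - [[0, 0, 0], [0, 0, 0]]
    - [[0, 0, 0], [0, 0, 0]]
  claw: 0.0

```text
clock: 18.77
eef_pos: [0.4218, 0.1879, 0.0093]
tool_rot: [-1.767, 2.594, -0.001]
wrist_force: [0.4, -1.9, 7.2]
width: 0.0116
grip_force: 60.1
```

Call:
arm_command:
  moves:
    - [[0, 0, 0.01], [0, 0, 0]]
    - [[0, 0, 0.02], [0, 0, 0]]
    - [[0, 0, 0.025], [0, 0, 0]]
    - [[0, 0, 0.02], [0, 0, 0]]
    - [[0, 0, 0], [0, 0, 0]]

```text
clock: 19.18
eef_pos: [0.4232, 0.1887, 0.0874]
tool_rot: [-1.765, 2.59, -0.002]
wrist_force: [1.7, 0.7, 0.1]
width: 0.0121
grip_force: 59.2
```

Call:
arm_command:
  moves:
    - [[0, 0, 0], [0, 0, 0]]
    - [[0, 0, 0], [0, 0, 0]]
    - [[0, 0, 0], [0, 0, 0]]

```text
clock: 19.43
eef_pos: [0.4196, 0.187, 0.082]
tool_rot: [1.768, -2.595, -0.001]
wrist_force: [0.0, 0.0, -0.8]
width: 0.0118
grip_force: 59.2
```

Run:
```python
from h import *
s=state();r=s["tool_rot"];print(s["eef_pos"],"closing",(2*np.arctan2(r[1],r[0])-np.pi/2)%np.pi)
a=capture("top"); b=capture("side")
cv2.imwrite("pics/g6.png",cv2.resize(np.hstack([a[190:290,190:290,::-1],b[190:290,300:400,::-1]]),None,fx=3.8,fy=3.8,interpolation=cv2.INTER_CUBIC))
```

```text
[0.41956462 0.18704789 0.08204123] closing 2.767041999688388
```

View pics/g6.png

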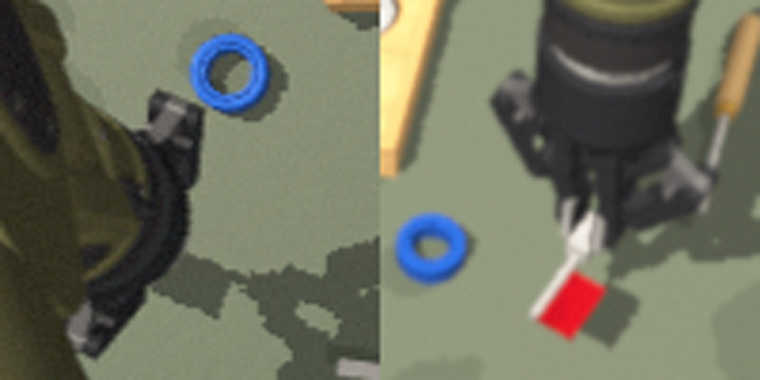

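Call:
arm_command:
  moves:
    - [[0.017, -0.0278, 0], [0, 0, -0.117]]
    - [[0.017, -0.0278, 0], [0, 0, -0.117]]
    - [[0.017, -0.0278, 0], [0, 0, -0.117]]
    - [[0.017, -0.0278, 0], [0, 0, -0.117]]
    - [[0.017, -0.0278, 0], [0, 0, -0.117]]

```text
clock: 19.95
eef_pos: [0.5054, 0.047, 0.082]
tool_rot: [0.937, -2.997, -0.001]
wrist_force: [-0.2, 0.4, -0.3]
width: 0.0121
grip_force: 59.2
```

Call:
arm_command:
  moves:
    - [[0.017, -0.0278, 0], [0, 0, -0.117]]
    - [[0.017, -0.0278, 0], [0, 0, -0.117]]
    - [[0.017, -0.0278, 0], [0, 0, -0.117]]
    - [[0.017, -0.0278, 0], [0, 0, -0.117]]
    - [[0.017, -0.0278, 0], [0, 0, -0.117]]

```text
clock: 20.37
eef_pos: [0.5903, -0.0921, 0.0817]
tool_rot: [0.032, -3.14, -0.001]
wrist_force: [-0.0, 0.0, -0.0]
width: 0.0119
grip_force: 59.2
```

Call:
arm_command:
  moves:
    - [[0, 0, 0], [0, 0, 0]]
    - [[0, 0, 0], [0, 0, 0]]
    - [[0, 0, 0], [0, 0, 0]]
    - [[0, 0, 0], [0, 0, 0]]

```text
clock: 20.7
eef_pos: [0.5892, -0.0896, 0.0821]
tool_rot: [0.044, -3.139, -0.001]
wrist_force: [-0.3, 0.5, -1.4]
width: 0.0113
grip_force: 59.3
```

Run:
```python
from h import *
s=state();r=s["tool_rot"];print(s["eef_pos"],"closing",(2*np.arctan2(r[1],r[0])-np.pi/2)%np.pi)
a=capture("top"); b=capture("side")
cv2.imwrite("pics/g7.png",cv2.resize(np.hstack([a[120:220,310:430,::-1],b[120:220,240:360,::-1]]),None,fx=3.3,fy=3.3,interpolation=cv2.INTER_CUBIC))
```

```text
[ 0.58923972 -0.08961803  0.08208236] closing 1.598633149245427
```

View pics/g7.png

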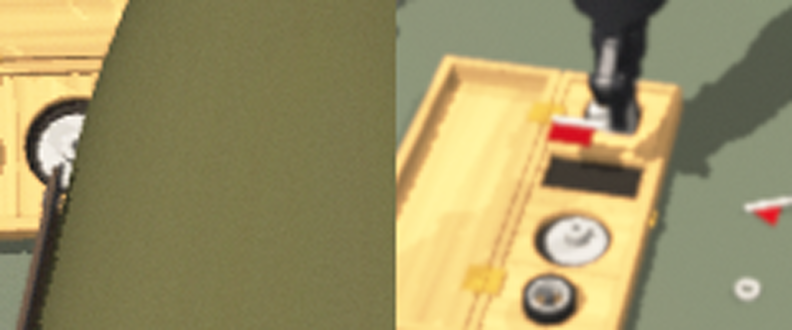

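Call:
arm_command:
  moves:
    - [[0.001, 0, -0.012], [0, 0, 0]]
    - [[0, 0, -0.012], [0, 0, 0]]
    - [[0, 0, -0.012], [0, 0, 0]]
    - [[0, 0, -0.012], [0, 0, 0]]
    - [[0, 0, -0.004], [0, 0, 0]]

```text
clock: 21.22
eef_pos: [0.5893, -0.0901, 0.0277]
tool_rot: [0.042, -3.137, -0.001]
wrist_force: [-0.4, 0.2, -0.7]
width: 0.0114
grip_force: 59.3
```

Call:
arm_command:
  moves:
    - [[0, 0, -0.001], [0, 0, 0]]
    - [[0, 0, -0.001], [0, 0, 0]]
    - [[0, 0, 0], [0, 0, 0]]
    - [[0, 0, 0], [0, 0, 0]]

```text
clock: 21.55
eef_pos: [0.592, -0.0907, 0.0293]
tool_rot: [-0.041, 3.14, -0.0]
wrist_force: [0.7, 0.1, 0.8]
width: 0.0118
grip_force: 59.3
```

Call:
arm_command:
  moves:
    - [[0, 0, -0.001], [0, 0, 0]]
    - [[0, 0, -0.001], [0, 0, 0]]
    - [[0, 0, 0], [0, 0, 0]]
    - [[0, 0, 0], [0, 0, 0]]

```text
clock: 21.88
eef_pos: [0.5915, -0.0906, 0.0269]
tool_rot: [-0.041, 3.141, -0.0]
wrist_force: [-0.1, 0.4, -0.4]
width: 0.0116
grip_force: 59.3
```

Call:
arm_command:
  moves:
    - [[0, 0, -0.001], [0, 0, 0]]
    - [[0, 0, 0], [0, 0, 0]]
    - [[0, 0, 0], [0, 0, 0]]

```text
clock: 22.13
eef_pos: [0.5914, -0.0906, 0.0257]
tool_rot: [0.041, -3.141, -0.0]
wrist_force: [0.3, 0.1, -0.3]
width: 0.0116
grip_force: 59.3
```

Call:
arm_command:
  moves:
    - [[0, 0, 0], [0, 0, 0]]
    - [[0, 0, 0], [0, 0, 0]]
    - [[0, 0, 0], [0, 0, 0]]
  claw: 0.026

```text
clock: 22.38
eef_pos: [0.5916, -0.0907, 0.0259]
tool_rot: [-0.041, 3.141, -0.001]
wrist_force: [-1.1, -0.5, 1.1]
width: 0.0261
grip_force: 0.2
```

Call:
arm_command:
  moves:
    - [[0, 0, 0.02], [0, 0, 0]]
    - [[0, 0, 0.03], [0, 0, 0]]
    - [[0, 0, 0.03], [0, 0, 0]]
    - [[0, 0, 0.03], [0, 0, 0]]

```text
clock: 22.72
eef_pos: [0.5909, -0.0907, 0.1367]
tool_rot: [0.041, -3.14, 0.0]
wrist_force: [1.6, 0.4, -0.2]
width: 0.0258
grip_force: 0.0
```

Call:
arm_command:
  moves:
    - [[-0.035, -0.02, 0.01], [0, 0, 0]]
    - [[-0.035, -0.02, 0.01], [0, 0, 0]]
    - [[-0.035, -0.02, 0.01], [0, 0, 0]]
    - [[-0.035, -0.02, 0.01], [0, 0, 0]]
    - [[-0.0, -0.02, 0.01], [0, 0, 0]]

```text
clock: 23.13
eef_pos: [0.4441, -0.19, 0.1854]
tool_rot: [0.039, -3.135, -0.002]
wrist_force: [0.0, 0.3, -0.8]
width: 0.0259
grip_force: 0.0
```

Call:
arm_command:
  moves:
    - [[0, -0.035, 0], [0, 0, 0]]
    - [[0, -0.035, 0], [0, 0, 0]]
    - [[0, -0.035, 0], [0, 0, 0]]
    - [[0, -0.035, 0], [0, 0, 0]]
    - [[0, -0.03, 0], [0, 0, 0]]

```text
clock: 23.55
eef_pos: [0.451, -0.3631, 0.186]
tool_rot: [-0.04, 3.141, -0.002]
wrist_force: [-0.0, 0.6, 0.2]
width: 0.0261
grip_force: 0.0
```

Run:
```python
from p import *
s=state();print(s["eef_pos"])
a=capture("top")[:,:,::-1].copy(); b=capture("side")[:,:,::-1].copy()
Q={"plate":(*P["round"][:3],.016),"flag":(*P["long"][:3],.016),"motor":(*P["short"][:3],.016),"wheel":(*P["post"][:3],.026)}
overlay("top",a,Q,(265,130,435,265),2.3,"pics/a.png");overlay("side",b,Q,(250,110,420,245),2.3,"pics/b.png")
cv2.imwrite("pics/g8.png",np.hstack([cv2.imread("pics/a.png"),cv2.imread("pics/b.png")]))
```

```text
[ 0.45102126 -0.36306695  0.18596694]
```

View pics/g8.png

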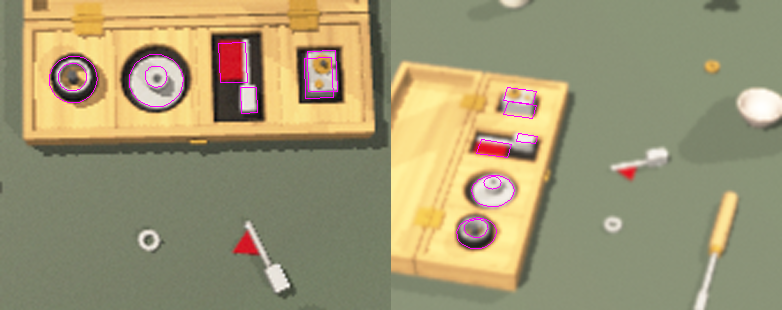

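All four parts match their seated overlays to within about 2 mm in both views, and the pennant and square plate were never touched. Handing in.

```bash
python3 -c "
from bench import *
print(job_done())"
```

```text
the job is handed in; nothing more can be done
None
```

All four parts were packed, each in its own place, and let go of, and the job was handed in at about 24 s; the judge returned no verdict, but the last pictures show each part seated within about 2 mm of its place's centre.

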